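Shut and lock the sloping medicine box, and put its key in the steel cup

TASK

The sloping lid of the wooden medicine box was left ajar with its lock thrown, so the lock's arm inside catches on the frame and the lid will not go down. Turn the key clockwise to its stop, ease the lid right down without slamming it, then turn the key all the way back, which locks the box and is the only position where the key comes out. Draw the key out and drop it into the steel cup, leaving the cup standing where it is and not shifting the bottle, tin, bowl or brush.

Things in the scene. Friction and masses are not known exactly. Their poses are not given: they have to be found in the camera images.
- medicine_box: Medicine box of brown plywood, fixed to the shelf: 200 mm deep (x), 280 mm wide (y), front wall 75 mm high, rear wall 243 mm high, the top sloping down 40 degrees towards the robot and closed by the lid. Origin: centre of its underside; x points to its rear, z up; its yaw varies.
- lid_hinge (a point): Middle of the lid's hinge line: the box's upper rear edge, 100 mm behind the box's origin and 243 mm above it, level along the box's y axis. The axes here turn with the lid and are the box's own when it is shut. The lid: plywood, 12 mm thick, 300 mm wide, 280 mm down the slope, 0.55 kg, its underside through the hinge line.
- lid (a joint): Lid angle, rad: 0 shut (sloping 40 degrees), grows as the front edge rises, lock and key tilting with it; starts at 0.20. Friction hinges hold it where it is left: about 3 N down at the lock closes it, about 8 N raises it. With the lock's arm out (lock under 1.1) it stops at about 0.09; the arm turns back under the frame only with the lid fully down (under 0.015).
- lock_face (a point): Centre of the lock's round steel face (38 mm across, 5 mm proud of the lid), on the lock's axis, which is square to the lid: 200 mm down the slope from the hinge line, 17 mm out from the lid's underside, midway across. Axes as lid_hinge.
- lock (a joint): Angle of the lock's cylinder, rad: 0 is home, against a stop (arm out, locked; the only place where the key comes out); 1.4 (80 degrees), against a stop, is arm withdrawn; grows clockwise as seen facing the lock. It stays where it is left and takes about 0.04 N m to turn. The key has about 0.1 rad of play in it.
- key: Key, 84 mm long, 40 g: steel barrel 10 mm thick, flat black head. Starts in the lock at home, tip 25 mm below the lock's face. Origin: the barrel's tip; z along the barrel to the head (out of the lock, square to the lid); x to the side nib (up the slope at home). Turned, the nib sits under the face and holds the key; at home (within 0.15 rad) it meets a notch and the key draws out along z, clear after 25 mm.
- key_head (a point): Middle of the key's head, 64 mm from the tip (39 mm above the lock's face): head 34 mm wide (key x), 10 mm thick (key y: close the fingers along it), 40 mm along z, from 44 to 84 mm from the tip. Axes as key.
- key_mid (a point): Middle of the key's length, on its axis, 42 mm from the tip. Axes as key.
- steel_cup: Plain stainless steel cup standing on the shelf, loose, 160 g: round, rim 84 mm across, narrowing to 67 mm at the foot, 78 mm high, wall 3 mm, inner floor 4 mm up. Origin: centre of its underside, z up. It stands at the left or the right of the box, changing places with the bottle and the tin.
- feeding_bottle: Bystander: clear feeding bottle with an orange cap, 60 mm across, 160 mm high. Origin: centre of its underside.
- milk_tin: Bystander: closed tin with a paper band, 96 mm across, 110 mm high. Origin: centre of its underside.
- enamel_bowl: Bystander: white enamel bowl, 120 mm across, 45 mm high, at the left of the box. Origin: centre of its underside.
- hair_brush: Bystander: brush lying flat, 170 mm long, 30 mm high, in front of the box. Origin: near its middle.
Things that resemble listed ones, but are neither listed nor needed, are in the scene too. What is shaped like the key but purple or yellow is not meant.

How it is judged:
By the outcome, as a careful person would: the job done as asked, in the order asked, and still so for the second after the job is handed in, with the robot touching nothing.
It also fails if it takes over 51 s, if anything falls off the work surface, if the arm or the gripper's body presses on something with over 40 N, if the wrist force passes 120 N, or if a joint passes its speed limit or range.

ROBOT

A 6-joint arm with a two-finger parallel gripper is mounted at the origin on the work surface. World frame = base frame: x ahead of the robot, y to its left, z up, the work surface at z = 0. Lengths are in mm, angles in rad, forces in N, time in s.
With the tool pointing down it reaches from about 350 to 725 mm from the base axis. Payload 4.3 kg.
Tool frame: the origin (TCP) lies on the centre line of the jaws, within the pads' length; the fingertips stand 22 mm ahead of it and the grasp point (between the pads) lies 3 mm ahead of it (robot.tips_ahead is the distance from the TCP to the fingertips, in mm); z points along the fingers, y is the direction in which the jaws open and shut (so a half turn about z gives the same grasp; the last joint's range is limited). The gripper opens to 85 mm and grips with 20 to 120 N. Pads are 22 mm wide; open, the fingers measure 114 mm over their backs; the gripper's body (76 mm by 85 mm) begins 54 mm behind the grasp point. The pads swing forward as they close: fully open they stand 13 mm farther back than shut.
Start: joints at [1.043, 0.377, 0.081, 1.274, 0, 1.46], TCP at [233.317, 525.574, 253.329] pointing down, gripper open.
Joint ranges: [-2.72, 2.72], [-0.84, 1.66], [-1.02, 1.22], [-1.77, 2.12], [-1.37, 1.28], [-3.14, 3.14]. Speed limits (rad/s): [2.57, 2.57, 3.14, 3.14, 3.14, 3.14].

INTERFACE

Orientations are given as a unit quaternion [w, x, y, z].
In Python, from bench import robot, optics, workorder gives the robot as it stands.
- The arm moves only by the shell command python3 -m pendant 'ROWS'. ROWS is JSON, a list that holds one entry, the list of rows, each a list of 7 numbers: the shift along the tool's x, y, z in m, then the turn, a rotation vector about the tool's x, y, z in rad, then the opening, from 0 (shut) to 1 (fully open). In form: [[[x, y, z, rx, ry, rz, fingers], ...]]. A call has 1 to 5 rows; each row shifts and turns the commanded pose from where the row before left it, along the tool's axes as they then stand; what a row does not reach is not made up. A row lasts 1/8 s, in which the tool goes at most 62.5 mm and 10.7 degrees, less where a joint would pass 70% of its speed; a pose out of reach is approached as far as the arm can. A call is refused whole if a number of a shift passes 0.0625 or a number of a turn 0.188, either way. A call with a gripper value outside its range is refused whole. The fingers move at their own pace and stop on an object; the grip force is fixed at half the most. Time passes only in rows, so rows that do not move let the fingers close. It gives the time, the measured TCP pose, the force and the opening at its end, in the units of the state.
- robot.state(): the state, without advancing time (a new reading comes with each control period).
- optics.get_image(name): name is "side" or "top" or "wrist"; returns a dict with "pixels" (480x640x3 uint8, blue, green, red), "depth" (480x640 float32, mm along the optical axis (not along the pixel's ray), 0 where there is no reading), "fx", "fy", "cx", "cy" (pixels), "world_from_camera" (4x4, takes a point from camera to world coordinates); the wrist camera has in their place "hand_eye" (4x4, takes a point from camera to tool coordinates, whose origin is the TCP and whose axes are the flange's). Camera axes: x right, y down, z forward; pixel columns grow to the right and rows downward; lengths in mm; the calibration is good to about 2 mm. A picture is of the moment at which its call begins: read the wrist's pose just before it.
- workorder.job_done(): hands the job in, once; it reports no verdict.
Trained networks look in the newest picture that a camera, given by its name, has taken for a name from the list of things; names that differ only in an ending like _2 or _b are one class to them, and where a whole thing is asked for, a point or a joint stands for the part that bears it (a point fixed in the world has none). Each returns a list of dicts, best first, with "conf" (0 to 1); they miss things now and then, are a little off and sometimes report something else, mostly with a low value. They report only what shows in the picture. A call takes as long as a camera call. They do not tell look-alikes from the thing itself.
- optics.search_frame(camera, target): "location" ([column, row] in pixels, amid what is visible of it).
- optics.regions_of(camera, target): "pixels" (480x640 bool, what is visible of it) and "location" ([column, row] in pixels, amid what is visible of it).
- optics.pinpoint(camera, target): "location" ([column, row] in pixels: a listed point, or the origin of a listed thing).
The state is a dict: "time": time; "qpos": joint angles; "qvel": joint speeds; "joint_torque": joint torques, N m; "tool_pos": TCP position; "tool_rot": TCP orientation; "force": force on the tool from outside, world axes, zero at the start; "torque": the same for the moment, N m; "gripper_width": finger opening in mm.
Only numpy, scipy, OpenCV 4.12 (cv2) and the standard library are available. Lean on these libraries where they do the work, as an engineer would, in place of code of your own. Each camera call takes 0.05 s, during which the arm holds its last target.

## Working session

There is one attempt and no reset: what is moved stays moved. The work goes in short steps, Python scripts to look and compute and a shell command to move; the robot and the scene stay as the last step left them, time stands still between calls to the robot, and variables do not carry over. Pictures are saved under pics/ and viewed, and the job is handed in when it is done.

```bash
ls; mkdir -p pics
python3 - <<'E'
from bench import robot, optics
import cv2,json
s=robot.state(); print(s)
for n in ["side","top","wrist"]:
    im=optics.get_image(n); cv2.imwrite(f"pics/{n}0.png",im["pixels"])
    print(n,im["fx"],im["cx"],im["cy"],im.get("world_from_camera",im.get("hand_eye")).tolist() if hasattr(im.get("world_from_camera",im.get("hand_eye")),'tolist') else im.get("world_from_camera",im.get("hand_eye")))
E
```

```text
pics
{'time': 0.0, 'qpos': array([1.04268418e+00, 3.78054825e-01, 7.96266672e-02, 1.27440740e+00,
       1.21877221e-05, 1.46046528e+00]), 'qvel': array([0.00042548, 0.00128912, 0.00168744, 0.00102267, 0.00077737,
       0.00110095]), 'joint_torque': array([-1.33703934e-04, -4.63603342e+01,  2.69875985e+01,  2.09701160e-02,
       -2.94459096e-04, -1.01989431e-05]), 'tool_pos': array([232.99278283, 525.00786018, 252.36583912]), 'tool_rot': array([-3.25769864e-04,  2.07374592e-01,  9.78261079e-01, -9.66193327e-04]), 'force': array([ 0.17633466, -0.23261424,  0.06935766]), 'torque': array([-3.53064947e-02, -5.37170929e-02,  5.20057301e-05]), 'gripper_width': 85.2721727778409}
side 587.7017862873246 322.0042872822732 246.39736094158735 [[0.8966834853302806, -0.3435263270211027, 0.27919238846954697, 224.20617996305882], [-0.44251262261704893, -0.6786647590084223, 0.5861712409395579, -696.495668120121], [-0.011887218367697128, -0.6491562273624357, -0.7605622173866176, 1047.3426593092559], [0.0, 0.0, 0.0, 1.0]]
top 540.0794689418134 315.8190102907277 242.56300556786826 [[0.02502570957681142, -0.9928899893744859, 0.11637518146112738, 375.5631562685726], [-0.9996544978919234, -0.025790689870570094, -0.0050719976780590845, -0.41478405304208643], [0.008037331934370782, -0.1162080432497394, -0.9931923741045553, 1318.8865544986381], [0.0, 0.0, 0.0, 1.0]]
wrist 352.00895214936867 322.8466154662354 233.54970399969554 [[0.00019210075514960095, -0.9521499019487115, -0.3056313585291245, 78.91298538466428], [0.9999993313339803, -0.00016562225616105996, 0.001144509003741619, 0.013679337599548091], [-0.0011403634908450655, -0.3056313740248645, 0.9521492334622663, -121.99315294622731], [0.0, 0.0, 0.0, 1.0]]
```

View pics/side0.png

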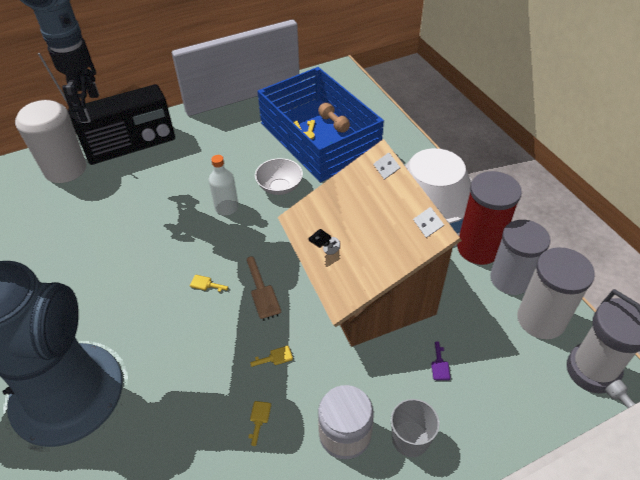

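View pics/top0.png

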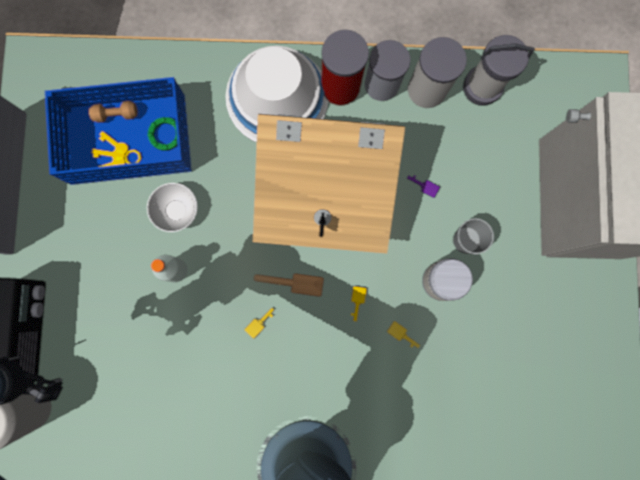

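View pics/wrist0.png

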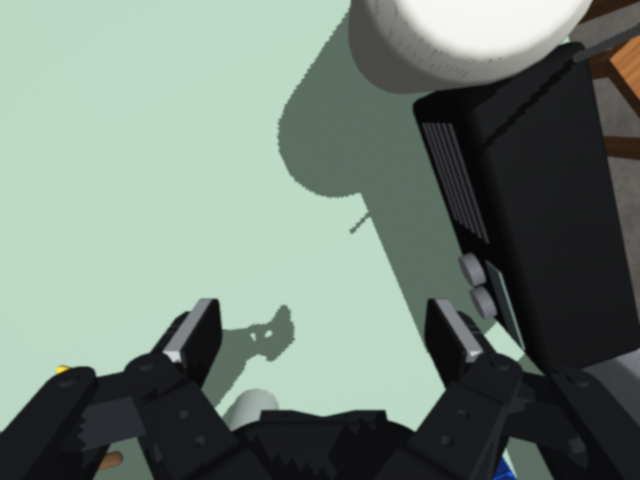

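The wanted key is the black one in the lock, at side (320,238) and top (322,222). Things it could be confused with are the yellow keys at top (358,302), (404,334) and (262,322), the yellow ones in the basket at (115,150), and the purple one at (424,186). The cup is at side (413,428) and top (474,235). Next I'll measure.

```bash
cat > h.py <<'E'
from bench import robot, optics
import numpy as np, cv2
from scipy.spatial.transform import Rotation as R
def Rq(q): return R.from_quat([q[1],q[2],q[3],q[0]])
def cam(n):
    s=robot.state(); im=optics.get_image(n)
    if n=="wrist":
        T=np.eye(4);T[:3,:3]=Rq(s["tool_rot"]).as_matrix();T[:3,3]=s["tool_pos"]
        im["T"]=T@np.array(im["hand_eye"])
    else: im["T"]=np.array(im["world_from_camera"])
    return im
def ray(im,p):
    d=np.array([(p[0]-im["cx"])/im["fx"],(p[1]-im["cy"])/im["fy"],1.]); return im["T"][:3,3],im["T"][:3,:3]@d
def back(im,p,z):
    o,d=ray(im,p); return o+d*z
def pts(im,m=None):
    v,u=np.nonzero((im["depth"]>0)&(m if m is not None else True)); z=im["depth"][v,u]
    d=np.stack([(u-im["cx"])/im["fx"]*z,(v-im["cy"])/im["fy"]*z,z],1)
    return d@im["T"][:3,:3].T+im["T"][:3,3]
def proj(im,P):
    q=np.linalg.inv(im["T"])@np.r_[P,1]; return [im["fx"]*q[0]/q[2]+im["cx"],im["fy"]*q[1]/q[2]+im["cy"]]
def tri(a,pa,b,pb):
    o1,d1=ray(a,pa);o2,d2=ray(b,pb)
    A=np.stack([d1,-d2],1);t=np.linalg.lstsq(A,o2-o1,rcond=None)[0]
    x,y=o1+d1*t[0],o2+d2*t[1]; return (x+y)/2,np.linalg.norm(x-y)
E
python3 - <<'E'
from h import *
np.set_printoptions(precision=1,suppress=True)
S=cam("side");T=cam("top")
for t in ["key_head","key","key_mid","lock_face","lid_hinge","medicine_box","steel_cup","feeding_bottle","milk_tin","enamel_bowl","hair_brush"]:
    a=optics.pinpoint("side",t);b=optics.pinpoint("top",t)
    print(t,[(np.round(x["location"]),round(x["conf"],2)) for x in a[:3]],[(np.round(x["location"]),round(x["conf"],2)) for x in b[:3]])
    if a and b: print("   ",*tri(S,a[0]["location"],T,b[0]["location"]))
for n,im in(("side",S),("top",T)):
    m=optics.regions_of(n,"lid_hinge")
    if m:
        k=cv2.erode(m[0]["pixels"].astype(np.uint8),np.ones((7,7)))>0
        P=pts(im,k);
        for _ in range(4):
            c=P.mean(0);u,s,v=np.linalg.svd(P-c,full_matrices=False);nn=v[2]*np.sign(v[2][2]);e=(P-c)@nn;P=P[abs(e)<max(2,2*np.median(abs(e)))]
        print(n,"lid plane",c,np.round(nn,4),np.std(e),"tilt",np.degrees(np.arccos(nn[2])),"yaw",np.degrees(np.arctan2(-nn[1],-nn[0])),len(P))
    m=optics.regions_of(n,"steel_cup")
    if m:
        P=pts(im,m[0]["pixels"]);print("cup",P[P[:,2]>70].mean(0),P.min(0),P.max(0))
E
```

```text
key_head [(array([283., 358.]), 0.79), (array([201., 283.]), 0.72), (array([322., 236.]), 0.68)] [(array([429., 189.]), 0.82), (array([256., 327.]), 0.74), (array([397., 330.]), 0.54)]
    [ 489.5 -234.3  246.7] 247.3406360410436
key [(array([252., 366.]), 0.9), (array([254., 446.]), 0.8), (array([333., 250.]), 0.77)] [(array([355., 322.]), 0.89), (array([407., 178.]), 0.8), (array([274., 310.]), 0.66)]
    [ 341.7 -106.4   -1. ] 4.84920035329406
key_mid [(array([212., 284.]), 0.85), (array([270., 358.]), 0.84), (array([444., 359.]), 0.82)] [(array([260., 320.]), 0.88), (array([358., 309.]), 0.58), (array([320., 222.]), 0.57)]
    [340.3 123.3  -2.3] 3.7598276426045723
lock_face [(array([329., 244.]), 0.61)] [(array([322., 221.]), 0.89)]
    [559.9 -18.4 168.5] 5.857275416598315
lid_hinge [(array([418., 189.]), 0.81), (array([226., 207.]), 0.65)] [(array([331., 120.]), 0.7)]
    [755.  -29.9 244.7] 3.7987206349649214
medicine_box [] []
steel_cup [(array([406., 441.]), 0.84)] [(array([465., 240.]), 0.82)]
    [ 543.8 -375.9   -4. ] 5.689690153846083
feeding_bottle [(array([347., 435.]
[... 179 characters left out ...]
32)] [(array([442., 284.]), 0.83)]
    [ 440.7 -320.9   -8.8] 5.848555802479113
enamel_bowl [(array([282., 189.]), 0.95)] [(array([177., 209.]), 0.85)]
    [606.3 339.4 -10. ] 0.7692914742019549
hair_brush [(array([263., 291.]), 0.68)] [(array([290., 283.]), 0.97)]
    [432.2  52.2   3. ] 6.10261843802172
side lid plane [631.4 -43.1 193.7] [-0.5  0.   0.9] 1.0615672590808796 tilt 28.66570599042161 yaw -3.2843853726735874 10865
cup [ 551.2 -377.6   76.3] [ 506.3 -419.6   -2.7] [ 616.9 -337.4   84.6]
top lid plane [635.5 -22.1 195.6] [-0.5  0.   0.9] 1.1063508183907806 tilt 28.678448295389156 yaw -3.4918390350214685 10291
cup [ 544.  -376.5   76.3] [ 505.8 -415.8   -3.8] [ 586.5 -333.4   82.9]
```

Run:
```python
from h import *
a=cv2.imread("pics/side0.png")[200:300,260:400];b=cv2.imread("pics/top0.png")[190:270,270:370]
cv2.imwrite("pics/crop0.png",np.hstack([cv2.resize(a,(400,286)),cv2.resize(b,(358,286))]))
```

```text
(no output)
```

View pics/crop0.png

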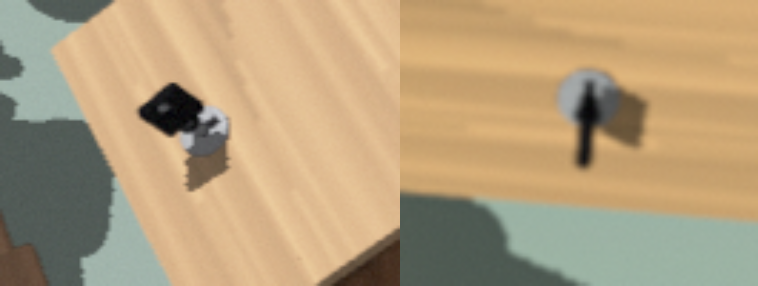

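The crop confirms the black-headed key standing in the steel lock face. Next I'll refine the lock and key axis against the fitted lid plane.

Run:
```python
from h import *
np.set_printoptions(precision=2,suppress=True)
S=cam("side");T=cam("top")
yaw=np.radians(-3.39);t=np.radians(28.67)
bx=np.array([np.cos(yaw),np.sin(yaw),0]);by=np.array([-bx[1],bx[0],0]);z=np.array([0,0,1.])
n=-np.sin(t)*bx+np.cos(t)*z;d=-np.cos(t)*bx-np.sin(t)*z
c=np.array([633.4,-32,194.65])
for nm,im in(("side",S),("top",T)):
    print("plane off",np.array([631.4,-43.1,193.7])@n,np.array([635.5,-22.1,195.6])@n)
    m=optics.regions_of(nm,"lock_face")
    px=im["pixels"].astype(int);mx=px.max(2)
    u0,v0=(329,244) if nm=="side" else (321,218)
    reg=np.zeros(mx.shape,bool);reg[v0-25:v0+25,u0-25:u0+25]=1
    sat=px.max(2)-px.min(2)
    grey=reg&(sat<35)&(mx>100)
    blk=reg&(mx<45)
    for lab,k in(("grey",grey),("black",blk)):
        k=cv2.morphologyEx(k.astype(np.uint8),cv2.MORPH_OPEN,np.ones((2,2)))
        nn,L,st,ce=cv2.connectedComponentsWithStats(k)
        print(nm,lab,[(st[i].tolist(),ce[i]) for i in range(1,nn) if st[i,4]>15])
    P=pts(im,blk);print("black pts med",np.median(P,0),"h above lid",np.percentile((P-c)@n,[10,50,90]))
    P=pts(im,grey);print("grey med",np.median(P,0),np.percentile((P-c)@n,[10,50,90]))
    for x in m[:1]:print(x["conf"],x["location"],x["pixels"].sum())
    # predicted from hinge
```

```text
plane off -133.66385552861254 -133.3646321876491
side grey [([331, 238, 10, 10, 66], array([335.79, 242.38])), ([324, 247, 5, 6, 26], array([326.08, 249.35]))]
side black [([310, 231, 22, 17, 224], array([321.25, 239.26]))]
black pts med [542.42 -22.87 199.72] h above lid [30.56 47.63 62.77]
grey med [572.67 -20.15 166.68] [2.33 4.38 7.07]
0.91 [366.2, 232.5] 17730
plane off -133.66385552861254 -133.3646321876491
top grey [([315, 211, 16, 14, 110], array([320.98, 215.85]))]
top black [([321, 218, 6, 17, 51], array([323.12, 224.65]))]
black pts med [547.65 -17.76 210.07] h above lid [39.43 59.86 66.43]
grey med [572.62 -11.64 166.57] [2.93 5.37 9.2 ]
0.85 [322.5, 182.6] 18169
```

```bash
cat >> h.py <<'E'
yaw=np.radians(-3.39)
bx=np.array([np.cos(yaw),np.sin(yaw),0]);by=np.array([-bx[1],bx[0],0]);zz=np.array([0,0,1.])
def nd(t): return -np.sin(t)*bx+np.cos(t)*zz, -np.cos(t)*bx-np.sin(t)*zz
def plan(Pt,Rt,N,g,P0=None,R0=None):
    """rows from P0,R0 (measured) to Pt,Rt in N rows, rounded & re-simulated"""
    s=robot.state()
    if P0 is None:P0=s["tool_pos"];R0=Rq(s["tool_rot"])
    P,Q=np.array(P0,float),R0; rows=[]
    for i in range(N):
        k=N-i
        sh=Q.inv().apply((Pt-P)/k); rv=(Q.inv()*Rt).as_rotvec()/k
        r=np.r_[np.round(sh/1000,4),np.round(rv,3)]; rows.append([*map(float,r),g])
        P=P+Q.apply(r[:3]*1000);Q=Q*R.from_rotvec(r[3:])
    for i in range(0,N,5): print("[["+",".join("["+",".join(f"{x:g}" for x in r)+"]" for r in rows[i:i+5])+"]]")
    print("end err",np.round(P-Pt,2),np.round((Q.inv()*Rt).as_rotvec(),4))
def Rlid(t,a=0):
    n,d=nd(t); return R.from_matrix(np.stack([d,by,-n],1))*R.from_rotvec([0,0,a])
E
python3 - <<'E'
from h import *
np.set_printoptions(precision=2,suppress=True)
S=cam("side");T=cam("top")
n,d=nd(np.radians(28.67));off=-133.5+5
for nm,im,p in(("side",S,(331.5,247.5)),("top",T,(322.7,218.8))):
    o,v=ray(im,p);print(nm,o+v*(off-o@n)/(v@n))
F=np.array([571,-17.5,165.])
for h in (0,19,39,59): print(h,F+h*n,proj(S,F+h*n),proj(T,F+h*n))
a=S["pixels"][210:270,290:370].copy();a=cv2.resize(a,(400,300),interpolation=cv2.INTER_NEAREST)
b=T["pixels"][190:250,280:360].copy();b=cv2.resize(b,(400,300),interpolation=cv2.INTER_NEAREST)
for im,c,u0,v0 in((S,a,290,210),(T,b,280,190)):
    cir=[proj(im,F+19*(np.cos(q)*d+np.sin(q)*by)) for q in np.linspace(0,6.28,40)]
    for q in cir+[proj(im,F+h*n) for h in(0,19,39,59)]:
        cv2.circle(c,(int((q[0]+.5-u0)*5),int((q[1]+.5-v0)*5)),2,(0,0,255),-1)
cv2.imwrite("pics/ov0.png",np.hstack([a,b]))
G=F+39*n+3*n; print("TCP grasp",G)
plan(G+85*n,Rlid(np.radians(28.67)),12,1)
E
```

```text
side [564.5  -25.58 162.5 ]
top [563.41 -19.94 161.72]
0 [571.  -17.5 165. ] [np.float64(332.5841401703775), np.float64(242.78567547624445)] [np.float64(321.6853121614979), np.float64(215.06340864149044)]
19 [561.9  -16.96 181.67] [np.float64(328.33195351214596), np.float64(238.62262565043)] [np.float64(321.4783347978116), np.float64(217.9657153253489)]
39 [552.32 -16.39 199.22] [np.float64(323.7353602736413), np.float64(234.12238889721667)] [np.float64(321.2535076918328), np.float64(221.11831714022247)]
59 [542.74 -15.83 216.77] [np.float64(319.0099541600079), np.float64(229.49603951996585)] [np.float64(321.0211956791377), np.float64(224.3758748517392)]
TCP grasp [550.89 -16.31 201.85]
[[[-0.0393,-0.0317,-0.0019,-0.007,-0.041,-0.029,1],[-0.0384,-0.0328,-0.0006,-0.008,-0.041,-0.029,1],[-0.0375,-0.034,0.0007,-0.007,-0.041,-0.029,1],[-0.0364,-0.035,0.002,-0.008,-0.041,-0.029,1],[-0.0353,-0.0361,0.0032,-0.007,-0.041,-0.029,1]]]
[[[-0.0341,-0.0371,0.0044,-0.008,-0.041,-0.029,1],[-0.0328,-0.0381,0.0054,-0.007,-0.041,-0.03,1],[-0.0314,-0.0392,0.0065,-0.008,-0.042,-0.029,1],[-0.0299,-0.0401,0.0074,-0.007,-0.041,-0.03,1],[-0.0284,-0.041,0.0084,-0.008,-0.042,-0.029,1]]]
[[[-0.0268,-0.0419,0.0092,-0.007,-0.041,-0.03,1],[-0.0251,-0.0427,0.0099,-0.008,-0.042,-0.029,1]]]
end err [0.04 0.01 0.  ] [ 0.  0. -0.]
```

View pics/ov0.png

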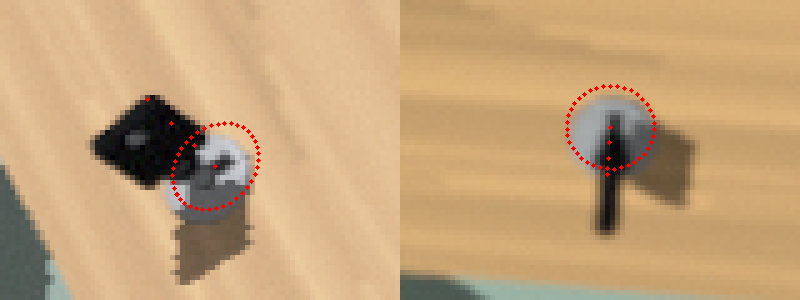

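The overlay puts the true lock centre slightly down-slope and to the right of my guess. Using F≈(564,-22.5,162), which agrees with the expected z of about 162.

Run:
```python
from h import *
n,d=nd(np.radians(28.67));F=np.array([564,-22.5,162.])
plan(F+(42+85)*n,Rlid(np.radians(28.67)),12,1)
```

```text
[[[-0.039,-0.0323,-0.0017,-0.007,-0.041,-0.029,1],[-0.038,-0.0335,-0.0003,-0.008,-0.041,-0.029,1],[-0.0371,-0.0345,0.0009,-0.007,-0.041,-0.029,1],[-0.036,-0.0356,0.0022,-0.008,-0.041,-0.029,1],[-0.0348,-0.0367,0.0034,-0.007,-0.041,-0.029,1]]]
[[[-0.0336,-0.0377,0.0045,-0.008,-0.041,-0.029,1],[-0.0322,-0.0387,0.0055,-0.007,-0.041,-0.03,1],[-0.0308,-0.0397,0.0066,-0.008,-0.042,-0.029,1],[-0.0294,-0.0406,0.0075,-0.007,-0.041,-0.03,1],[-0.0278,-0.0415,0.0084,-0.008,-0.042,-0.029,1]]]
[[[-0.0262,-0.0423,0.0092,-0.007,-0.041,-0.03,1],[-0.0246,-0.0432,0.0099,-0.008,-0.042,-0.029,1]]]
end err [ 0.05  0.02 -0.03] [ 0.0004  0.0001 -0.0001]
```

```bash
python3 -m pendant '[[[-0.039,-0.0323,-0.0017,-0.007,-0.041,-0.029,1],[-0.038,-0.0335,-0.0003,-0.008,-0.041,-0.029,1],[-0.0371,-0.0345,0.0009,-0.007,-0.041,-0.029,1],[-0.036,-0.0356,0.0022,-0.008,-0.041,-0.029,1],[-0.0348,-0.0367,0.0034,-0.007,-0.041,-0.029,1]]]'
python3 -m pendant '[[[-0.0336,-0.0377,0.0045,-0.008,-0.041,-0.029,1],[-0.0322,-0.0387,0.0055,-0.007,-0.041,-0.03,1],[-0.0308,-0.0397,0.0066,-0.008,-0.042,-0.029,1],[-0.0294,-0.0406,0.0075,-0.007,-0.041,-0.03,1],[-0.0278,-0.0415,0.0084,-0.008,-0.042,-0.029,1]]]'
python3 -m pendant '[[[-0.0262,-0.0423,0.0092,-0.007,-0.041,-0.03,1],[-0.0246,-0.0432,0.0099,-0.008,-0.042,-0.029,1],[0,0,0,0,0,0,1]]]'
python3 - <<'E'
from h import *
np.set_printoptions(precision=2,suppress=True)
n,d=nd(np.radians(28.67));F=np.array([564,-22.5,162.])
W=cam("wrist");s=robot.state();print(s["time"],s["qpos"],s["tool_pos"],F+127*n,(Rq(s["tool_rot"]).inv()*Rlid(np.radians(28.67))).as_rotvec())
for t in("lock_face","key_head","key_mid"):
  for x in optics.pinpoint("wrist",t)[:2]:print(t,x["location"],x["conf"])
for h in(0,39):print(h,proj(W,F+h*n))
im=W["pixels"].copy()
for h in(0,19,39,59):
    q=proj(W,F+h*n);cv2.circle(im,(int(q[0]),int(q[1])),2,(0,0,255),-1)
for q in np.linspace(0,6.28,40):
    q=proj(W,F+19*(np.cos(q)*d+np.sin(q)*by));cv2.circle(im,(int(q[0]),int(q[1])),1,(0,0,255),-1)
cv2.imwrite("pics/w1.png",im)
E
```

```text
time: 2.48
tool_pos: [346.4, 297.3, 261.9]
tool_rot: [0.105, 0.134, 0.985, -0.003]
force: [1.2, -0.0, -0.1]
gripper_width: 85.5
time: 3.1
tool_pos: [458.7, 70.4, 270.5]
tool_rot: [0.208, 0.059, 0.976, -0.006]
force: [0.6, 0.8, -0.2]
gripper_width: 85.3
time: 3.48
tool_pos: [503.8, -22.2, 273.7]
tool_rot: [0.248, 0.032, 0.968, -0.008]
force: [-0.1, -0.3, -0.0]
gripper_width: 85.4
3.525 [-0.21 -0.17 -0.62  0.62  0.07 -0.13] [503.   -20.36 273.3 ] [503.18 -18.9  273.43] [-0. -0. -0.]
lock_face [331.4, 233.6] 0.92
key_head [337.5, 245.1] 0.77
key_head [330.2, 425.0] 0.46
key_mid [334.0, 235.6] 0.64
0 [np.float64(327.1815847182673), np.float64(229.90478170390028)]
39 [np.float64(327.7884475856288), np.float64(248.17646482544822)]
```

View pics/w1.png

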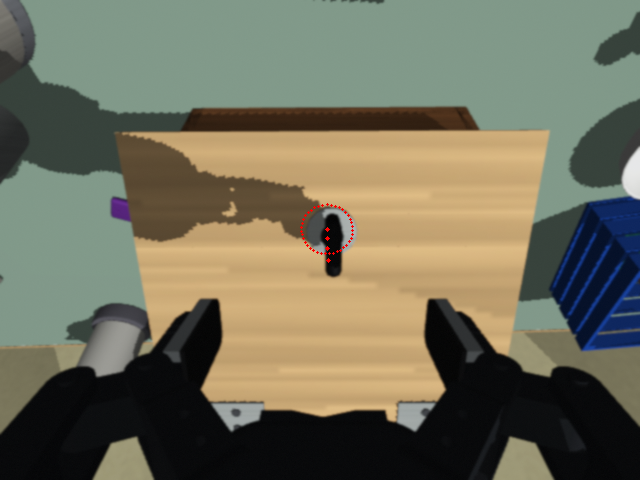

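The wrist view shows the lock at (331,229) and the key upright at column 333, about 3 mm to tool +y of my prediction. I'll correct for that and descend.

```bash
python3 -m pendant '[[[0,0.003,0.02,0,0,0,1],[0,0,0.025,0,0,0,1],[0,0,0.025,0,0,0,1],[0,0,0.015,0,0,0,0.5],[0,0,0,0,0,0,0.5]]]'
python3 - <<'E'
from h import *
np.set_printoptions(precision=2,suppress=True)
n,d=nd(np.radians(28.67));F=np.array([564,-19.5,162.])
W=cam("wrist");s=robot.state();print(s["time"],s["tool_pos"],F+42*n,s["gripper_width"])
im=W["pixels"].copy()
for h in(0,19,39,59):
    q=proj(W,F+h*n);cv2.circle(im,(int(q[0]),int(q[1])),2,(0,0,255),-1)
for q in np.linspace(0,6.28,40):
    q=proj(W,F+19*(np.cos(q)*d+np.sin(q)*by));cv2.circle(im,(int(q[0]),int(q[1])),1,(0,0,255),-1)
cv2.imwrite("pics/w2.png",im)
S=cam("side");cv2.imwrite("pics/s2.png",cv2.resize(S["pixels"][150:310,220:430],(787,600)))
E
```

```text
time: 4.3
tool_pos: [543.2, -16.4, 197.4]
tool_rot: [0.246, 0.027, 0.969, -0.007]
force: [-0.8, -0.3, -0.0]
gripper_width: 51.4
4.35 [543.57 -16.78 198.4 ] [543.89 -18.31 198.85] 44.45282495847022
```

View pics/w2.png

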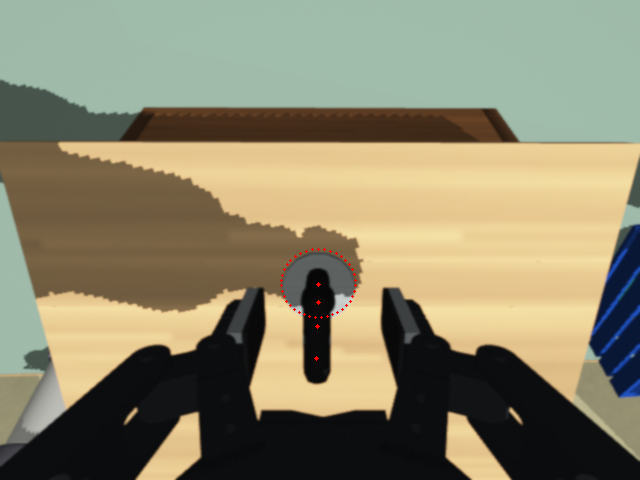

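View pics/s2.png

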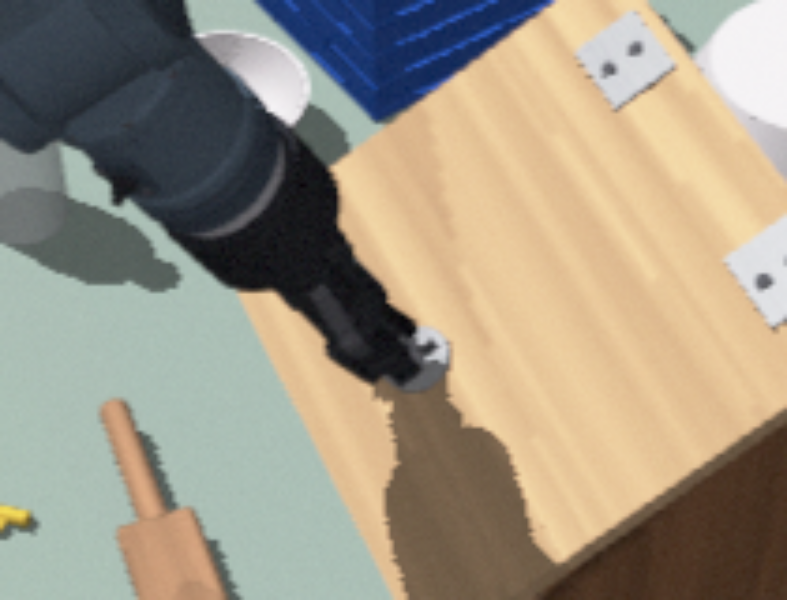

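The prediction now matches. The key is at column 317 and the jaw midpoint at 323, so I'll shift -1.5 mm in tool y and close.

```bash
python3 -m pendant '[[[0,-0.0015,0,0,0,0,0.4],[0,0,0,0,0,0,0],[0,0,0,0,0,0,0],[0,0,0,0,0,0,0],[0,0,0,0,0,0,0]]]'
python3 - <<'E'
from h import *
np.set_printoptions(precision=3,suppress=True)
W=cam("wrist");s=robot.state();print(s)
cv2.imwrite("pics/w3.png",W["pixels"])
E
```

```text
time: 5.03
tool_pos: [544.3, -19.9, 199.2]
tool_rot: [0.248, 0.029, 0.968, -0.007]
force: [0.4, -0.3, 1.8]
gripper_width: 9.4
{'time': 5.075, 'qpos': array([-0.185, -0.019, -0.697,  0.395,  0.061, -0.111]), 'qvel': array([-0.002, -0.   ,  0.001,  0.001,  0.001, -0.   ]), 'joint_torque': array([ -0.054, -26.714,  27.727,  -4.251,   0.148,   0.005]), 'tool_pos': array([544.331, -19.855, 199.164]), 'tool_rot': array([ 0.248,  0.029,  0.968, -0.007]), 'force': array([ 0.716, -0.224,  2.045]), 'torque': array([-0.03 ,  0.259,  0.006]), 'gripper_width': 9.219499809692248}
```

View pics/w3.png

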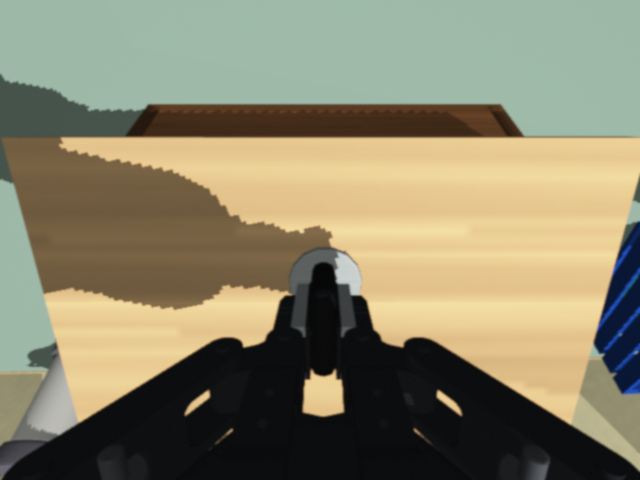

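```bash
python3 -m pendant '[[[0,0,0,0,0,0.14,0],[0,0,0,0,0,0.14,0],[0,0,0,0,0,0.14,0],[0,0,0,0,0,0.14,0],[0,0,0,0,0,0.14,0]]]'
python3 -m pendant '[[[0,0,0,0,0,0.14,0],[0,0,0,0,0,0.14,0],[0,0,0,0,0,0.14,0],[0,0,0,0,0,0.14,0],[0,0,0,0,0,0.14,0]]]'
python3 -m pendant '[[[0,0,0,0,0,0.05,0],[0,0,0,0,0,0.03,0],[0,0,0,0,0,0,0]]]'
python3 - <<'E'
from h import *
np.set_printoptions(precision=3,suppress=True)
W=cam("wrist");s=robot.state();print(s)
q=Rq(s["tool_rot"]);print("rel",(Rlid(np.radians(28.67)).inv()*q).as_rotvec(),"torque tool",q.inv().apply(s["torque"]),"F tool",q.inv().apply(s["force"]))
cv2.imwrite("pics/w4.png",W["pixels"])
E
```

```text
time: 5.7
tool_pos: [544.6, -18.8, 199.3]
tool_rot: [0.235, 0.36, 0.899, 0.08]
force: [0.4, 2.8, 2.4]
gripper_width: 9.5
time: 6.32
tool_pos: [545.2, -18.6, 199.7]
tool_rot: [0.194, 0.647, 0.721, 0.156]
force: [1.5, 3.7, 0.6]
gripper_width: 9.3
time: 6.7
tool_pos: [545.2, -18.7, 199.7]
tool_rot: [0.188, 0.673, 0.696, 0.163]
force: [3.8, 4.6, 0.0]
gripper_width: 9.0
{'time': 6.75, 'qpos': array([-0.185, -0.019, -0.696,  0.395,  0.064,  1.369]), 'qvel': array([ 0.   , -0.   , -0.001,  0.   ,  0.001, -0.001]), 'joint_torque': array([ -2.71 , -26.709,  26.557,  -3.352,  -1.533,   0.051]), 'tool_pos': array([545.114, -18.683, 199.684]), 'tool_rot': array([0.188, 0.673, 0.696, 0.163]), 'force': array([2.926, 5.191, 1.122]), 'torque': array([ 0.969, -0.359,  0.596]), 'gripper_width': 9.163333921511613}
rel [-0.005  0.001  1.479] torque tool [-0.405  1.121 -0.047] F tool [5.073 3.308 0.296]
```

View pics/w4.png

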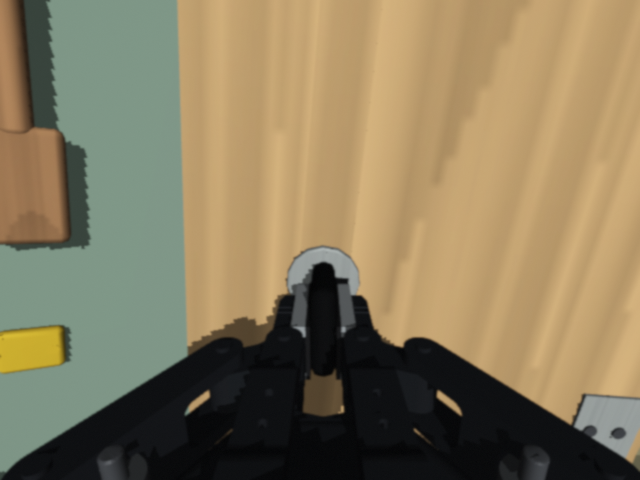

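The torque is still about at friction level, so I'll turn a little further to feel the stop.

```bash
cat > st.py <<'E'
from h import *
np.set_printoptions(precision=3,suppress=True)
s=robot.state();q=Rq(s["tool_rot"]);print(s["time"],s["tool_pos"],"rel",(Rlid(np.radians(28.67)).inv()*q).as_rotvec(),"torque tool",q.inv().apply(s["torque"]),"F tool",q.inv().apply(s["force"]),s["gripper_width"])
E
python3 -m pendant '[[[0,0,0,0,0,0.04,0],[0,0,0,0,0,0,0]]]';python3 st.py; python3 -m pendant '[[[0,0,0,0,0,0.04,0],[0,0,0,0,0,0,0]]]'; python3 st.py
```

```text
time: 7.0
tool_pos: [545.2, -18.7, 199.7]
tool_rot: [0.184, 0.687, 0.682, 0.167]
force: [2.6, 4.2, 1.2]
gripper_width: 9.5
7.0 [545.158 -18.705 199.713] rel [-0.005  0.001  1.519] torque tool [-0.37   1.06  -0.052] F tool [4.188 2.838 0.136] 9.462376071856447
time: 7.25
tool_pos: [545.4, -18.7, 199.9]
tool_rot: [0.181, 0.701, 0.669, 0.171]
force: [3.5, 4.6, 1.4]
gripper_width: 9.1
7.25 [545.423 -18.722 199.888] rel [-0.005  0.     1.559] torque tool [-0.453  1.108 -0.092] F tool [4.801 3.599 0.355] 9.132311539786455
```

```bash
python3 -m pendant '[[[0,0,0,0,0,0.04,0],[0,0,0,0,0,0,0]]]';python3 st.py; python3 -m pendant '[[[0,0,0,0,0,0.04,0],[0,0,0,0,0,0,0]]]'; python3 st.py
```

```text
time: 7.5
tool_pos: [545.6, -18.7, 200.0]
tool_rot: [0.178, 0.714, 0.654, 0.175]
force: [4.6, 4.2, 1.0]
gripper_width: 9.0
7.5 [545.601 -18.711 199.987] rel [-0.006  0.     1.599] torque tool [-0.496  1.158 -0.094] F tool [4.54  4.196 1.216] 8.985497401129868
time: 7.75
tool_pos: [545.7, -18.7, 200.1]
tool_rot: [0.174, 0.727, 0.64, 0.178]
force: [5.1, 4.1, 0.2]
gripper_width: 9.3
7.75 [545.745 -18.692 200.094] rel [-0.006  0.     1.639] torque tool [-0.505  1.25  -0.23 ] F tool [4.629 3.985 2.191] 9.318198561499122
```

Torque is now -0.23 N m, so the key is at the stop. I'll back off slightly and compute the closing arc about the hinge, which is a constant twist in the tool frame.

```bash
python3 -m pendant '[[[0,0,0,0,0,-0.06,0],[0,0,0,0,0,0,0]]]'; python3 st.py;python3 - <<'E'
from h import *
np.set_printoptions(precision=4,suppress=True)
t=np.radians(28.67);n,d=nd(t);F=np.array([564,-19.5,162.]);H=F-200*d-17*n;print("H",H)
s=robot.state();P=s["tool_pos"];q=Rq(s["tool_rot"])
for th in(.02,.01):
    Rot=R.from_rotvec(-th*by);P2=H+Rot.apply(P-H)
    print(th,q.inv().apply(P2-P)/1000,q.inv().apply(-th*by))
W=cam("top");m=optics.regions_of("top","lid_hinge")
cv2.imwrite("pics/t4.png",W["pixels"])
E
```

```text
time: 8.0
tool_pos: [545.5, -18.7, 199.9]
tool_rot: [0.179, 0.707, 0.662, 0.173]
force: [4.9, 5.3, -0.1]
gripper_width: 9.2
8.0 [545.502 -18.725 199.947] rel [-0.005  0.     1.579] torque tool [-0.561  1.227 -0.099] F tool [5.598 3.952 2.35 ] 9.15752729163907
H [747.3142 -30.3588 243.0371]
0.02 [-0.     -0.0012  0.004 ] [-0.02    0.0002 -0.0001]
0.01 [-0.     -0.0006  0.002 ] [-0.01    0.0001 -0.    ]
```

```bash
python3 -m pendant '[[[0,-0.0012,0.004,-0.02,0,0,0],[0,-0.0012,0.004,-0.02,0,0,0],[0,-0.0012,0.004,-0.02,0,0,0],[0,-0.0012,0.004,-0.02,0,0,0],[0,-0.0012,0.004,-0.02,0,0,0]]]'
python3 st.py
python3 -m pendant '[[[0,-0.0012,0.004,-0.02,0,0,0],[0,-0.0012,0.004,-0.02,0,0,0],[0,-0.0006,0.002,-0.01,0,0,0],[0,-0.0006,0.002,-0.01,0,0,0]]]'
python3 st.py
```

```text
time: 8.72
tool_pos: [550.7, -19.0, 180.0]
tool_rot: [0.215, 0.697, 0.652, 0.206]
force: [2.0, 4.4, 3.6]
gripper_width: 9.5
8.725 [550.697 -19.012 180.003] rel [-0.084 -0.08   1.577] torque tool [-0.326  1.146 -0.132] F tool [ 4.554  3.419 -1.978] 9.531753107843945
time: 9.22
tool_pos: [554.8, -19.2, 168.3]
tool_rot: [0.236, 0.69, 0.646, 0.225]
force: [1.6, 4.6, 2.7]
gripper_width: 9.6
9.225 [554.765 -19.22  168.275] rel [-0.131 -0.127  1.575] torque tool [-0.192  1.12  -0.075] F tool [ 4.676  2.674 -1.282] 9.634029218557856
```

```bash
python3 -m pendant '[[[0,-0.0006,0.002,-0.01,0,0,0],[0,-0.0006,0.002,-0.01,0,0,0],[0,-0.0003,0.001,-0.005,0,0,0],[0,-0.0003,0.001,-0.005,0,0,0],[0,-0.0003,0.001,-0.005,0,0,0]]]'
python3 st.py
python3 -m pendant '[[[0,-0.0003,0.001,-0.005,0,0,0],[0,0,0.0005,0,0,0,0],[0,0,0,0,0,0,0]]]'
python3 st.py
python3 - <<'E'
from h import *
for n in("top","side"):
    im=cam(n);m=optics.regions_of(n,"lid_hinge")
    if not m: print(n,"none");continue
    P=pts(im,cv2.erode(m[0]["pixels"].astype(np.uint8),np.ones((7,7)))>0)
    P=P[(P[:,2]<250)&(P[:,2]>50)]
    # distance from the hinge as 2D: robust plane
    c=np.median(P,0)
    for _ in range(6):
        c=P.mean(0);v=np.linalg.svd(P-c,full_matrices=False)[2][2];v*=np.sign(v[2]);e=(P-c)@v;P=P[abs(e)<max(2,2*np.median(abs(e)))]
    print(n,len(P),e.std(),"tilt",np.degrees(np.arccos(v[2])),c)
E
```

```text
time: 9.85
tool_pos: [557.5, -19.4, 161.5]
tool_rot: [0.248, 0.686, 0.642, 0.237]
force: [1.4, 5.2, 3.1]
gripper_width: 9.4
9.85 [557.476 -19.368 161.535] rel [-0.158 -0.154  1.573] torque tool [-0.202  1.152 -0.032] F tool [ 5.319  2.833 -1.653] 9.381122852226978
time: 10.22
tool_pos: [558.0, -19.4, 160.4]
tool_rot: [0.249, 0.686, 0.641, 0.238]
force: [-1.3, 4.6, 7.2]
gripper_width: 9.3
10.225 [558.028 -19.388 160.361] rel [-0.162 -0.158  1.573] torque tool [-0.14   1.173 -0.109] F tool [ 4.577  3.435 -6.54 ] 9.302573616695213
top 8770 1.0729503759018946 tilt 40.11877163547955 [648.58668433 -21.91973495 174.79013501]
side 9256 1.0592297457883413 tilt 40.094410939835804 [649.02954202 -53.92073252 176.26226686]
```

The lid tilt measures 40.1° in both views and contact force has risen to 6.5 N, so it is shut. I'll press slightly and turn the key back.

```bash
python3 -m pendant '[[[0,0,0.0005,0,0,-0.14,0],[0,0,0,0,0,-0.14,0],[0,0,0,0,0,-0.14,0],[0,0,0,0,0,-0.14,0],[0,0,0,0,0,-0.14,0]]]'
python3 st.py
python3 -m pendant '[[[0,0,0,0,0,-0.14,0],[0,0,0,0,0,-0.14,0],[0,0,0,0,0,-0.14,0],[0,0,0,0,0,-0.14,0],[0,0,0,0,0,-0.14,0]]]'
python3 st.py
python3 -m pendant '[[[0,0,0,0,0,-0.08,0],[0,0,0,0,0,-0.06,0],[0,0,0,0,0,0,0]]]'
python3 st.py
python3 -m pendant '[[[0,0,0,0,0,-0.06,0],[0,0,0,0,0,0,0]]]'
python3 st.py
```

```text
time: 11.05
tool_pos: [557.1, -20.0, 159.1]
tool_rot: [0.316, 0.423, 0.838, 0.136]
force: [-8.6, 3.2, 10.8]
gripper_width: 9.7
11.05 [557.066 -19.969 159.134] rel [-0.088 -0.189  0.872] torque tool [-0.137  0.786  0.047] F tool [  1.876   1.963 -13.952] 9.684882937310519
time: 11.68
tool_pos: [557.2, -20.5, 159.3]
tool_rot: [0.343, 0.11, 0.933, 0.019]
force: [-7.7, 2.2, 10.4]
gripper_width: 9.5
11.675 [557.239 -20.521 159.31 ] rel [-0.016 -0.201  0.175] torque tool [-0.352  0.35   0.055] F tool [ -0.446   1.815 -12.943] 9.467777732500034
time: 12.05
tool_pos: [557.3, -20.6, 159.4]
tool_rot: [0.344, 0.047, 0.938, -0.004]
force: [-7.5, 2.0, 11.9]
gripper_width: 9.8
12.05 [557.283 -20.563 159.37 ] rel [-0.002 -0.202  0.04 ] torque tool [-0.399  0.272  0.036] F tool [ -1.833   1.634 -13.982] 9.757024086457218
time: 12.3
tool_pos: [557.3, -20.6, 159.4]
tool_rot: [0.344, 0.019, 0.939, -0.015]
force: [-8.1, 2.6, 10.6]
gripper_width: 9.5
12.3 [557.323 -20.584 159.385] rel [ 0.004 -0.202 -0.02 ] torque tool [-0.419  0.293  0.055] F tool [ -0.574   2.073 -13.413] 9.515363299160255
```

Not at the home stop yet, so I'll keep turning.

```bash
python3 -m pendant '[[[0,0,0,0,0,-0.04,0],[0,0,0,0,0,0,0]]]'
python3 st.py
python3 -m pendant '[[[0,0,0,0,0,-0.04,0],[0,0,0,0,0,0,0]]]'
python3 st.py
python3 -m pendant '[[[0,0,0,0,0,-0.04,0],[0,0,0,0,0,0,0]]]'
python3 st.py
```

```text
time: 12.55
tool_pos: [557.4, -20.6, 159.4]
tool_rot: [0.343, -0.0, 0.939, -0.021]
force: [-7.9, 1.9, 10.8]
gripper_width: 9.3
12.55 [557.362 -20.615 159.416] rel [ 0.008 -0.202 -0.06 ] torque tool [-0.458  0.273  0.071] F tool [ -0.961   1.358 -13.459] 9.326536281295938
time: 12.8
tool_pos: [557.4, -20.6, 159.5]
tool_rot: [0.343, -0.019, 0.939, -0.028]
force: [-7.3, 2.6, 10.5]
gripper_width: 9.3
12.8 [557.384 -20.645 159.455] rel [ 0.012 -0.202 -0.1  ] torque tool [-0.486  0.187  0.025] F tool [ -1.265   1.997 -12.804] 9.278374244138625
time: 13.05
tool_pos: [557.4, -20.6, 159.5]
tool_rot: [0.342, -0.038, 0.938, -0.035]
force: [-8.0, 2.2, 9.9]
gripper_width: 9.8
13.05 [557.398 -20.643 159.456] rel [ 0.016 -0.202 -0.14 ] torque tool [-0.446  0.221  0.022] F tool [ -0.472   1.682 -12.812] 9.845533352102578
```

```bash
python3 -m pendant '[[[0,0,0,0,0,-0.04,0],[0,0,0,0,0,0,0]]]'
python3 st.py
python3 - <<'E'
from h import *
a=cam("wrist")["pixels"];b=cam("side")["pixels"]
cv2.imwrite("pics/w5.png",np.hstack([cv2.resize(a[200:400,220:430],(400,381)),cv2.resize(b[190:290,270:375],(400,381))]))
E
```

```text
time: 13.3
tool_pos: [557.4, -20.8, 159.4]
tool_rot: [0.341, -0.056, 0.937, -0.042]
force: [-7.3, 1.0, 10.9]
gripper_width: 9.0
13.3 [557.359 -20.796 159.447] rel [ 0.021 -0.201 -0.179] torque tool [-0.285  0.186  0.108] F tool [ -1.501   0.284 -13.106] 8.972702394368488
```

View pics/w5.png

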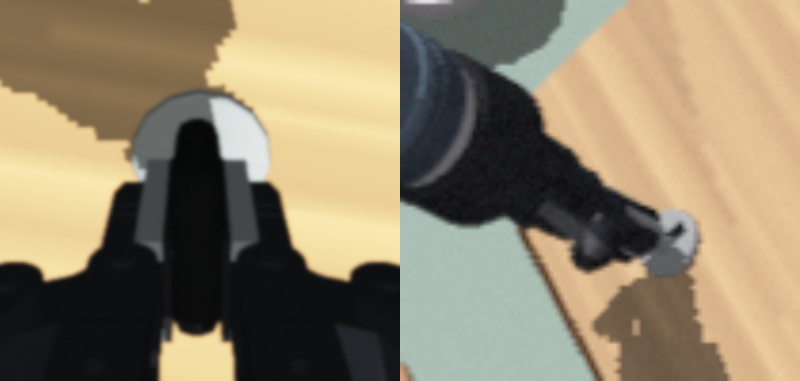

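```bash
python3 -m pendant '[[[0,0,0,0,0,-0.04,0],[0,0,0,0,0,0,0]]]'
python3 st.py
python3 -m pendant '[[[0,0,0,0,0,-0.04,0],[0,0,0,0,0,0,0]]]'
python3 st.py
```

```text
time: 13.65
tool_pos: [557.3, -20.9, 159.4]
tool_rot: [0.34, -0.075, 0.936, -0.049]
force: [-7.6, 0.9, 11.7]
gripper_width: 9.5
13.65 [557.265 -20.872 159.36 ] rel [ 0.025 -0.201 -0.219] torque tool [-0.253  0.239  0.108] F tool [ -1.743   0.068 -13.863] 9.49308333047503
time: 13.9
tool_pos: [557.2, -20.9, 159.3]
tool_rot: [0.339, -0.093, 0.934, -0.056]
force: [-7.7, 1.6, 11.8]
gripper_width: 9.1
13.9 [557.23  -20.937 159.331] rel [ 0.029 -0.2   -0.258] torque tool [-0.261  0.264  0.309] F tool [ -1.925   0.639 -14.079] 9.06728910393695
```

Torque is 0.31 N m at the home stop. I'll relax into the middle of the play and draw gently.

```bash
python3 -m pendant '[[[0,0,0,0,0,0.06,0],[0,0,-0.001,0,0,0.06,0],[0,0,0,0,0,0,0]]]'
python3 st.py
python3 -m pendant '[[[0,0,-0.002,0,0,0,0],[0,0,-0.003,0,0,0,0],[0,0,0,0,0,0,0]]]'
python3 st.py
```

```text
time: 14.28
tool_pos: [556.7, -20.7, 159.5]
tool_rot: [0.342, -0.038, 0.938, -0.035]
force: [-1.0, 1.1, 4.7]
gripper_width: 9.0
14.275 [556.715 -20.661 159.542] rel [ 0.016 -0.201 -0.14 ] torque tool [-0.33   0.083 -0.024] F tool [-2.372  0.752 -4.314] 9.046185280067286
time: 14.65
tool_pos: [553.0, -20.4, 163.1]
tool_rot: [0.341, -0.038, 0.939, -0.035]
force: [-0.3, 0.5, 3.4]
gripper_width: 9.1
14.65 [553.046 -20.416 163.064] rel [ 0.016 -0.2   -0.139] torque tool [-0.124  0.089  0.034] F tool [-2.012  0.205 -2.801] 9.138644564316449
```

```bash
python3 -m pendant '[[[0,0,-0.004,0,0,0,0],[0,0,-0.004,0,0,0,0],[0,0,-0.003,0,0,0,0]]]'
python3 st.py
python3 - <<'E'
from h import *
a=cam("wrist")["pixels"];b=cam("side")["pixels"]
cv2.imwrite("pics/w6.png",np.hstack([cv2.resize(a[200:400,220:430],(400,381)),cv2.resize(b[190:290,270:375],(400,381))]))
E
```

```text
time: 15.02
tool_pos: [545.3, -19.8, 170.8]
tool_rot: [0.341, -0.038, 0.939, -0.035]
force: [0.9, -0.6, -0.2]
gripper_width: 9.1
15.025 [545.255 -19.756 170.848] rel [ 0.016 -0.198 -0.139] torque tool [-0.044  0.389 -0.018] F tool [-0.533 -0.604  0.785] 9.13294889420286
```

View pics/w6.png

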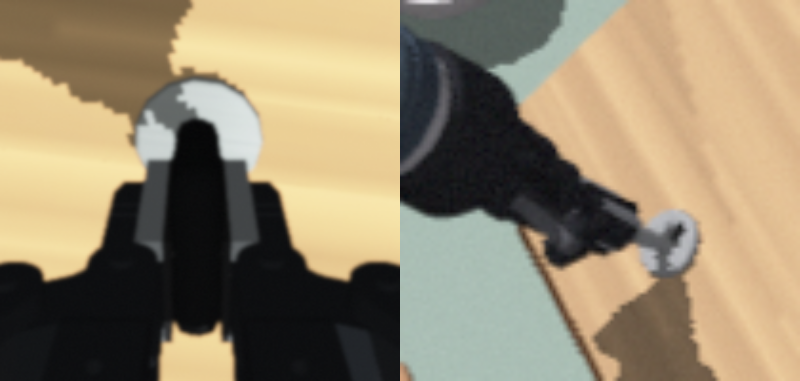

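The key is coming out: the side crop shows a longer barrel and the lock face staying put. I'll finish drawing it and measure the cup.

```bash
python3 -m pendant '[[[0,0,-0.005,0,0,0,0],[0,0,-0.006,0,0,0,0],[0,0,-0.008,0,0,0,0],[0,0,-0.015,0,0,0,0],[0,0,-0.025,0,0,0,0]]]'
python3 st.py
python3 - <<'E'
from h import *
np.set_printoptions(precision=1,suppress=True)
b=cam("side");T=cam("top")
cv2.imwrite("pics/s7.png",cv2.resize(b["pixels"][150:310,220:430],(787,600)))
for nm,im in(("side",b),("top",T)):
    m=optics.regions_of(nm,"steel_cup")
    for x in m[:2]:
        P=pts(im,x["pixels"]);Q=P[(P[:,2]>70)&(P[:,2]<84)][:,:2].astype(np.float32)
        print(nm,x["conf"],x["location"],len(Q),cv2.minEnclosingCircle(Q) if len(Q) else "")
        if len(Q):
            A=np.c_[2*Q,np.ones(len(Q))];r=np.linalg.lstsq(A,(Q**2).sum(1),rcond=None)[0];print(r[:2],np.sqrt(r[2]+r[0]**2+r[1]**2))
    P=pts(im)
    m=optics.regions_of(nm,"lid_hinge")
    if m:
        P=pts(im,cv2.erode(m[0]["pixels"].astype(np.uint8),np.ones((7,7)))>0)
        P=P[(P[:,2]<250)&(P[:,2]>50)]
        for _ in range(6):
            c=P.mean(0);v=np.linalg.svd(P-c,full_matrices=False)[2][2];v*=np.sign(v[2]);e=(P-c)@v;P=P[abs(e)<max(2,2*np.median(abs(e)))]
        print(nm,"tilt",np.degrees(np.arccos(v[2])))
E
```

```text
time: 15.75
tool_pos: [507.1, -17.3, 216.2]
tool_rot: [0.341, -0.038, 0.939, -0.035]
force: [0.1, 0.1, 0.4]
gripper_width: 9.1
15.75 [507.116 -17.291 216.226] rel [ 0.015 -0.198 -0.139] torque tool [-0.046  0.593  0.01 ] F tool [-0.327  0.04  -0.222] 9.106342625457359
side 0.92 [411.5, 427.1] 437 ((548.228515625, -377.8501281738281), 42.61664581298828)
[ 547.4 -378.2] 39.80485546205133
side 0.28 [380.3, 244.8] 691 ((635.3903198242188, -56.607582092285156), 155.53518676757812)
[637.5 -59.7] 121.41884196598258
side tilt 40.07545078983425
top 0.9 [473.7, 235.9] 215 ((547.145263671875, -375.5539245605469), 42.75804138183594)
[ 546.4 -374.8] 39.81232792921893<stdin>:18: RuntimeWarning: Mean of empty slice.
  ret = um.true_divide(
Traceback (most recent call last):
IndexError: index 2 is out of bounds for axis 0 with size 0
```

View pics/s7.png

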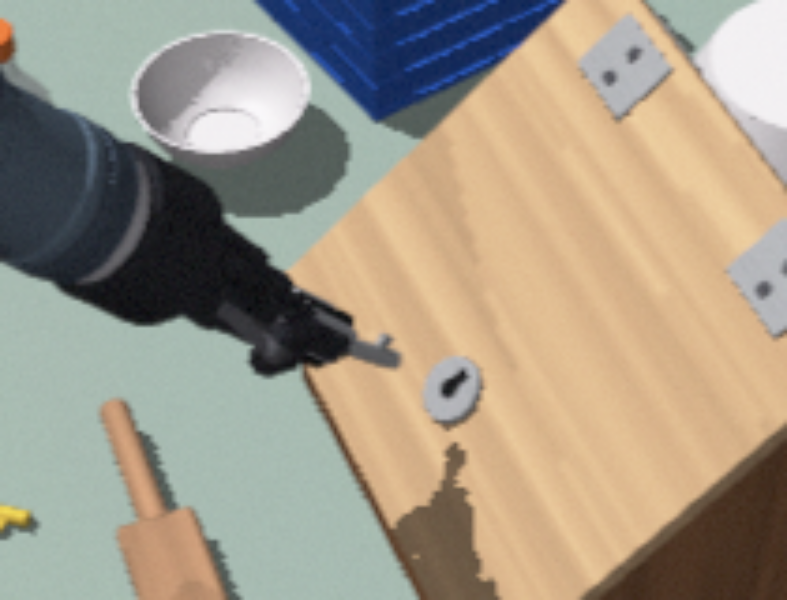

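The key is free, the side view gives a lid tilt of 40.08°, and the keyhole notch is back up-slope (home). The cup rim centre is about (547,-376.5), with the two views agreeing within about 3 mm. Next I'll carry the key over.

Run:
```python
from h import *
plan(np.array([547,-376.5,215]),Rlid(0,-0.14),12,0)
```

```text
[[[0.0004,-0.0299,0.0033,-0.008,0.058,-0,0],[0.0002,-0.0299,0.0031,-0.008,0.058,-0,0],[0,-0.03,0.0029,-0.008,0.058,-0,0],[-0.0001,-0.03,0.0026,-0.008,0.058,-0,0],[-0.0003,-0.03,0.0024,-0.008,0.058,-0,0]]]
[[[-0.0004,-0.03,0.0021,-0.008,0.058,-0,0],[-0.0005,-0.03,0.0019,-0.008,0.058,-0,0],[-0.0006,-0.0301,0.0016,-0.009,0.057,-0,0],[-0.0007,-0.0301,0.0013,-0.008,0.058,-0,0],[-0.0007,-0.0301,0.001,-0.009,0.057,-0,0]]]
[[[-0.0008,-0.03,0.0007,-0.008,0.058,-0.001,0],[-0.0008,-0.0301,0.0003,-0.009,0.057,-0,0]]]
end err [-0.03 -0.02  0.03] [ 0.0002  0.0001 -0.0002]
```

```bash
python3 -m pendant '[[[0.0004,-0.0299,0.0033,-0.008,0.058,0,0],[0.0002,-0.0299,0.0031,-0.008,0.058,0,0],[0,-0.03,0.0029,-0.008,0.058,0,0],[-0.0001,-0.03,0.0026,-0.008,0.058,0,0],[-0.0003,-0.03,0.0024,-0.008,0.058,0,0]]]'
python3 -m pendant '[[[-0.0004,-0.03,0.0021,-0.008,0.058,0,0],[-0.0005,-0.03,0.0019,-0.008,0.058,0,0],[-0.0006,-0.0301,0.0016,-0.009,0.057,0,0],[-0.0007,-0.0301,0.0013,-0.008,0.058,0,0],[-0.0007,-0.0301,0.001,-0.009,0.057,0,0]]]'
python3 -m pendant '[[[-0.0008,-0.03,0.0007,-0.008,0.058,-0.001,0],[-0.0008,-0.0301,0.0003,-0.009,0.057,0,0],[0,0,0,0,0,0,0],[0,0,0,0,0,0,0]]]'
python3 - <<'E'
from h import *
np.set_printoptions(precision=2,suppress=True)
W=cam("wrist");s=robot.state();q=Rq(s["tool_rot"]);print(s["time"],s["tool_pos"],(q.inv()*Rlid(0,-.14)).as_rotvec(),s["gripper_width"],s["qpos"])
im=W["pixels"].copy()
for x in optics.pinpoint("wrist","steel_cup")[:1]:print(x)
C=np.array([547,-376.5,0])
for a in np.linspace(0,6.28,40):
    p=proj(W,C+[42*np.cos(a),42*np.sin(a),78]);cv2.circle(im,(int(p[0]),int(p[1])),1,(0,0,255),-1)
tip=s["tool_pos"]+q.apply([0,0,67]);p=proj(W,tip);cv2.circle(im,(int(p[0]),int(p[1])),3,(0,255,0),-1);print(tip)
cv2.imwrite("pics/w8.png",im)
S=cam("side");cv2.imwrite("pics/s8.png",S["pixels"])
E
```

```text
time: 16.68
tool_pos: [524.5, -168.2, 214.9]
tool_rot: [0.2, -0.039, 0.979, -0.021]
force: [1.5, 0.2, -0.9]
gripper_width: 9.5
time: 17.3
tool_pos: [540.8, -317.9, 214.0]
tool_rot: [0.057, -0.04, 0.998, -0.006]
force: [1.1, 0.0, -0.7]
gripper_width: 9.6
time: 17.8
tool_pos: [547.0, -376.2, 214.0]
tool_rot: [-0.0, -0.04, 0.999, 0.001]
force: [-0.7, 0.6, -0.3]
gripper_width: 9.2
17.85 [ 546.87 -375.77  214.71] [0. 0. 0.] 9.183485103930463 [-0.7   0.58  0.3   1.29  0.   -0.78]
{'location': [321.5, 207.0], 'conf': 0.93}
[ 546.87 -375.7   147.71]
```

View pics/w8.png

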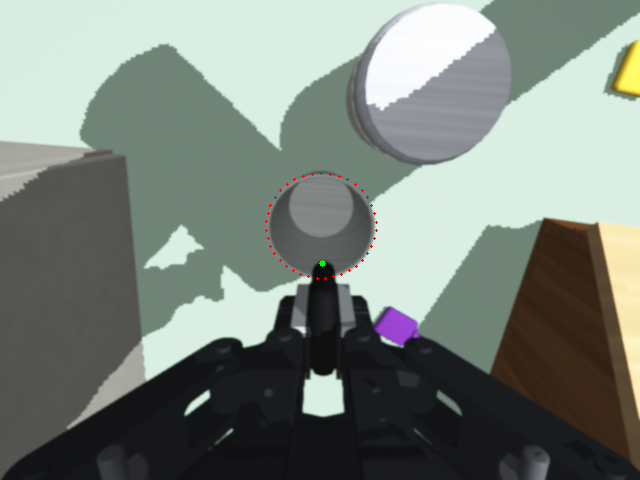

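View pics/s8.png

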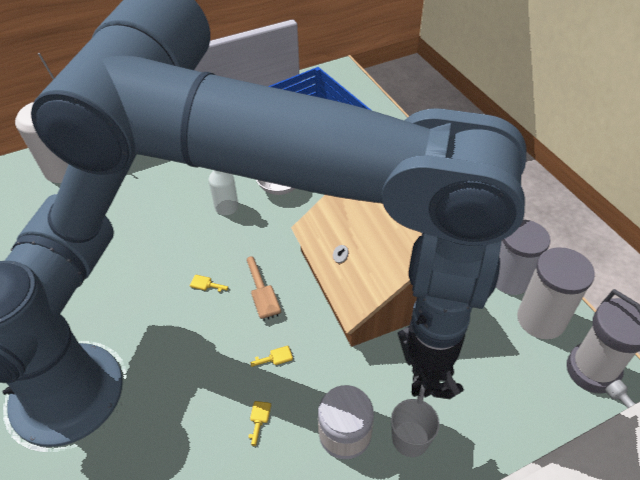

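The predicted rim (red) matches the cup at (321,225), the key tip (green) is on the cup axis, and the fingers will stay above the rim. Lowering about 110 mm.

```bash
python3 -m pendant '[[[0,0,0.025,0,0,0,0],[0,0,0.025,0,0,0,0],[0,0,0.025,0,0,0,0],[0,0,0.02,0,0,0,0],[0,0,0.015,0,0,0,0]]]'
python3 -m pendant '[[[0,0,0,0,0,0,0],[0,0,0,0,0,0,0]]]'
python3 - <<'E'
from h import *
cv2.imwrite("pics/w9.png",cam("wrist")["pixels"])
E
```

```text
time: 18.58
tool_pos: [546.6, -375.6, 105.1]
tool_rot: [0.0, -0.041, 0.999, 0.0]
force: [-0.4, 0.2, -1.3]
gripper_width: 9.2
time: 18.82
tool_pos: [547.5, -376.7, 106.6]
tool_rot: [0.001, -0.04, 0.999, -0.0]
force: [-0.3, -0.6, 0.2]
gripper_width: 9.2
```

View pics/w9.png

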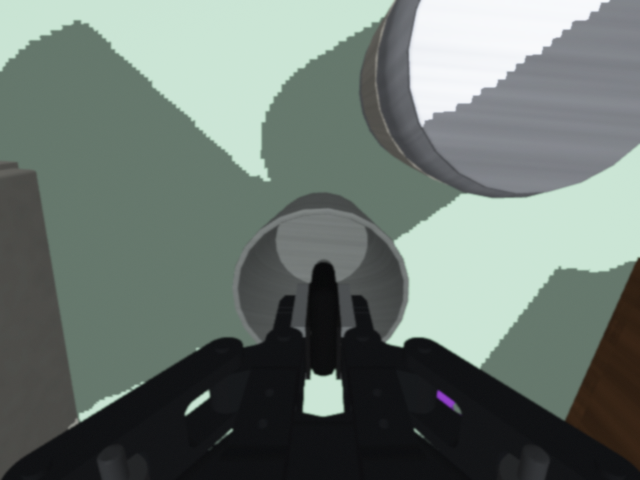

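The key is centred inside the rim. Releasing.

```bash
python3 -m pendant '[[[0,0,0,0,0,0,0.3],[0,0,0,0,0,0,0.35],[0,0,0,0,0,0,0.35],[0,0,0,0,0,0,0.35]]]'
python3 -m pendant '[[[0,0,-0.02,0,0,0,0.35],[0,0,-0.03,0,0,0,0.35],[0,0,-0.04,0,0,0,0.35],[0,0,-0.04,0,0,0,0.35],[0,0,0,0,0,0,0.35]]]'
python3 - <<'E'
from h import *
np.set_printoptions(precision=1,suppress=True)
cv2.imwrite("pics/w10.png",cam("wrist")["pixels"])
b=cam("side");T=cam("top");cv2.imwrite("pics/s10.png",b["pixels"]);cv2.imwrite("pics/t10.png",T["pixels"])
x=optics.regions_of("side","steel_cup")[0];P=pts(b,x["pixels"]);Q=P[(P[:,2]>70)&(P[:,2]<84)][:,:2].astype(np.float32)
print(cv2.minEnclosingCircle(Q))
m=optics.regions_of("side","lid_hinge")
P=pts(b,cv2.erode(m[0]["pixels"].astype(np.uint8),np.ones((7,7)))>0);P=P[(P[:,2]<250)&(P[:,2]>50)]
for _ in range(6):
    c=P.mean(0);v=np.linalg.svd(P-c,full_matrices=False)[2][2];v*=np.sign(v[2]);e=(P-c)@v;P=P[abs(e)<max(2,2*np.median(abs(e)))]
print("tilt",np.degrees(np.arccos(v[2])),len(P))
for t in["feeding_bottle","milk_tin","enamel_bowl","hair_brush"]:
    a=optics.pinpoint("side",t);q=optics.pinpoint("top",t)
    print(t,a and np.array(a[0]["location"]),q and np.array(q[0]["location"]))
print(robot.state()["time"])
E
```

```text
time: 19.38
tool_pos: [547.0, -376.5, 105.5]
tool_rot: [0.0, -0.04, 0.999, 0.0]
force: [-0.3, 0.3, 0.2]
gripper_width: 29.7
time: 20.0
tool_pos: [548.7, -378.0, 239.9]
tool_rot: [0.003, -0.04, 0.999, -0.003]
force: [-0.2, -0.3, -0.4]
gripper_width: 29.8
((547.3138427734375, -377.35400390625), 42.61194610595703)
tilt 40.02160049737211 7441
feeding_bottle [227.1 205.4] [173.2 271.6]
milk_tin [348.5 436. ] [444.2 279. ]
enamel_bowl [280.1 189.4] [173.4 208.2]
hair_brush [262.  293.3] [288.7 280.5]
20.65
```

View pics/w10.png

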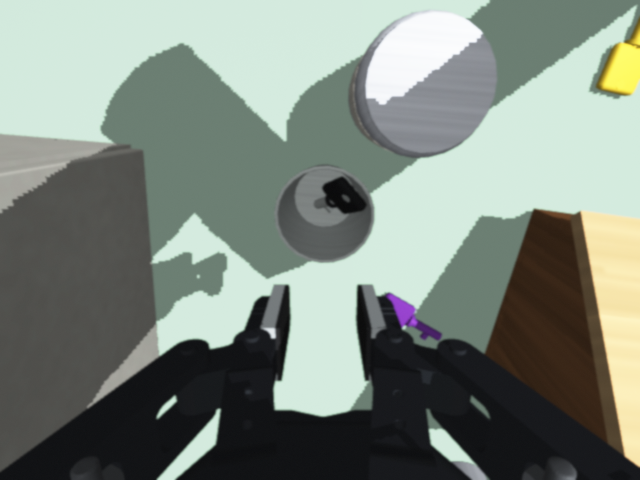

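View pics/s10.png

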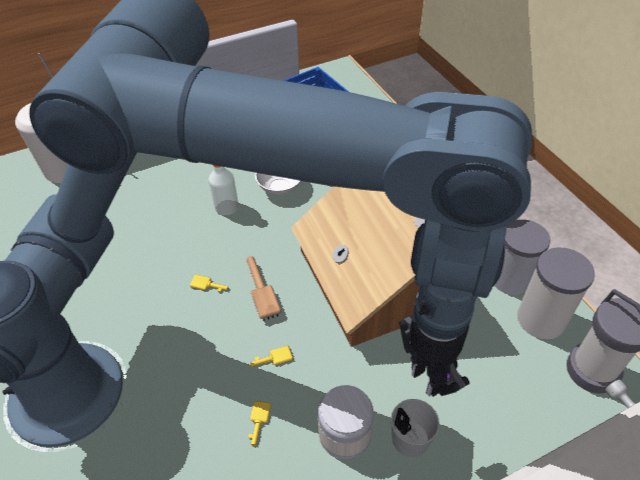

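Run:
```python
from bench import robot,workorder
print(workorder.job_done())
```

```text
the job is handed in; nothing more can be done
None
```

The job is done and handed in at about 20.7 s of the 51 s allowed. I turned the key clockwise to its stop (0.23 N m felt there), eased the lid down along its hinge arc, and turned the key back to the home stop (0.31 N m). I then drew the key out and dropped it into the steel cup.

**Last checks:**
- **Lid:** the tilt reads 40.0° from the side camera, so it is shut. With the arm in the way I have no late top-camera reading; the top camera read 40.1° before I locked it.
- **Lock:** the keyhole notch points up the slope, which is home. I took the locked state from the stop torque, the notch and the key coming free; I did not test it by pulling on the lid.
- **Key and cup:** the key lies inside the cup. The cup is upright with its rim at (547, -377), within about 1 mm of where it was.
- **Bystanders:** the bottle, tin, bowl and brush are at the same image positions within 2 to 5 pixels, which is the networks' usual scatter. The first bottle reading was a false detection on the tin, so for the bottle I went by the pictures.
- **Forces:** the highest reading at the end of a call was about 14 N at the wrist, while pressing the shut lid and turning the key back.

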